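Probe the bare lands of a board with sprung tester tweezers

TASK

The choke has been taken off the small power board in the holder. Lift the component-tester tweezers from their rest, squeeze them in the air until the tip gap matches the two bare round lands inside the printed circle, then lower them so that each sprung tip is pressed lightly on its own land. Hold that gap steady there for at least two seconds for the reading, and finish while still holding the tweezers on the lands; do not let go, do not ram the tips into the board, and leave the other things on the desk alone.

Things in the scene. Friction and masses are not known exactly. Their poses are not given: they have to be found in the camera images.
- tester: tweezers, 145 mm long, about 65 g: black head (34x25x16 mm, grey screen) and two black legs with bent-down brass tips. Lies level in its rest. Origin: midway between the ribbed grip zones of the legs, at mid height (58 mm above the desk in the rest); x to the tips, y to the left leg, z up. Squeeze across y at the origin. Tips stand 40 mm ahead in x and 38 mm lower; centre of mass 10 mm behind
- leg_left (a joint): closing angle of the left leg (the right one follows), rad: 0 at rest, tip gap 26 mm, 35 mm over the outer faces of the grip zones (36 mm long, 13 mm tall); 0.055: gap 14 mm, 27.5 mm over them; 0.11: gap 2 mm. The gap closes 1.57 mm per mm squeezed. Hinge 70 mm behind the tester's origin. The spring pushes each grip zone out with 5 N at rest, 9 N at gap 14 mm
- tip_left (a point): point of the left sprung tip, a brass pin 3.2 mm thick with a round end, pointing straight down; tip gap means the distance between the two points
- tip_right (a point): point of the right sprung tip, likewise
- probe_left (a joint): how far the left pin is pushed up into its leg, m: 0 free, 0.006 at its stop; soft spring, about 0.1 N to start and 0.08 N per mm
- probe_right (a joint): the same for the right pin
- rest: fixed grey desk rest of the tweezers, 128x48 mm: a saddle under the head and a narrow bridge under the legs, 22 mm ahead of the tester's origin, with small lips at their sides; the tester lifts straight up. Between x = -64 and +16 mm the legs are free all round, 45 mm of room below. Origin on the desk right below the tester's origin, x towards the tips
- board: fixed dark green board, 90 (x) by 104 (y) mm, between two aluminium rails (y = +-54.5 mm, top 34 mm above the desk). Origin on the desk below its middle; board top 30 mm above the desk. At x < -5 mm only parts under 3 mm tall; parts up to 25 mm tall at larger x, 25 mm or more from the lands. Easiest with the tester coming in over the edge at negative x, its x along the board's x
- land_left (a point): centre of one bare round tinned land, 7 mm across, flat on the board top, inside a white printed circle 33 mm across; at x = 8, y = 7 mm of the board
- land_right (a point): centre of the other such land, 14 mm from the first (x = 8, y = -7 mm of the board). Either tip may stand on either land
- choke: toroid choke with copper winding, 31 mm across, 13 mm tall, on the desk near the board; not needed, leave it; origin: centre of its underside
- kapton_roll: yellow-brown tape roll, 67 mm across, 19 mm tall, bystander; origin: centre of its underside
- solder_spool: white solder spool, 60 mm across, 61 mm tall, bystander; origin: centre of its underside
- flux_syringe: syringe, 134 mm long, bystander; origin: centre of its underside
- paste_jar: small screw-lid jar, 44 mm across, 30 mm tall, bystander; origin: centre of its underside
- part_box_2: small grey parts box, 39x51x18 mm, bystander; origin: centre of its underside
- driver_small: small screwdriver, 134 mm long, bystander; origin: centre of its underside

How it is judged:
By the outcome, as a careful person would: the job done as asked, in the order asked, and still so for the second after the job is handed in, while the arm keeps its last pose, push and grip.
It also fails if it takes over 43 s, if anything falls off the work surface, if the arm or the gripper's body presses on something with over 40 N, if the wrist force passes 120 N, or if a joint passes its speed limit or range.

ROBOT

A 6-joint arm with a two-finger parallel gripper is mounted at the origin on a cart in front of the work surface, level with it; the furniture and walls round the work are solid. World frame = base frame: x ahead of the robot, y to its left, z up, the work surface at z = 0. Lengths are in m, angles in degrees, forces in N, time in s.
With the tool pointing down it reaches from about 0.325 to 0.85 m from the base axis. Payload 4.4 kg.
Tool frame: the origin (TCP) lies on the mounting face of the last link; the fingertips stand 199 mm ahead of it and the grasp point (between the pads) lies 180 mm ahead of it; z points along the fingers, y is the line along which they close (so a half turn about z gives the same grasp; the last joint's range is limited). The gripper opens to 94 mm and grips with 3 to 60 N. Pads are 16 mm wide; open, the fingers measure 119 mm over their backs; the gripper's body (75 mm by 177 mm) begins 78 mm behind the grasp point.
Start: joints at [63.971, 11.837, 88.321, -0, 79.842, -8.623], TCP at [0.172, 0.549, 0.405] pointing down, gripper open.
Joint ranges: [-156.59, 156.59], [-49.26, 127.26], [12.9, 141.05], [-63.56, 243.56], [4.71, 150.69], [-161.64, 161.64]. Speed limits (degrees/s): [159.86, 159.86, 180, 180, 180, 180].

INTERFACE

Orientations are given as [roll, pitch, yaw] about the fixed x, y, z axes, in that order (R = Rz(yaw) Ry(pitch) Rx(roll)).
In Python, from cell import r gives the robot as it stands.
- The arm moves only by the tool step_arm, never from a script. Its argument "increments" is a list of rows, each an object of numbers: "ax", "ay", "az": the turn, a rotation vector about the world's x, y, z in degrees; "dx", "dy", "dz": the shift along the world's x, y, z in cm; "claw": the closure, from 0 (fully open) to 1 (shut). A call has 1 to 12 rows; each row is the pose to reach, as a shift and turn from the pose commanded when the call began; what a row does not reach only later rows make up. A row lasts 1/12 s, in which the tool goes at most 41.7 mm and 7.16 degrees, less where a joint would pass 70% of its speed; a pose out of reach is approached as far as the arm can. A call with a gripper value outside its range is refused whole. The fingers move at their own pace and stop on an object; the grip force is fixed at half the most. Time passes only in rows, so rows that repeat a pose let the fingers close. It gives the time, the measured TCP pose, the force, the opening and the grip force at its end, in the units of the state.
- r.get_obs(): the state, without advancing time (a new reading comes with each control period).
- r.read_camera(name): name is "scene" or "top" or "wrist"; returns the picture (480x640x3 uint8, red, green, blue); there is no depth.
- r.camera_info(name): a dict with "mtx" (3x3 intrinsics, pixels), "T" (4x4, takes a point from camera to world coordinates); the wrist camera has in their place "mount" (4x4, takes a point from camera to tool coordinates, whose origin is the TCP and whose axes are the flange's). Camera axes: x right, y up, looking along -z (the intrinsics and any distortion apply to the point x, -y, -z); pixel columns grow to the right and rows downward; lengths in m; the calibration is good to about 2 mm. A picture is of the moment at which its call begins: read the wrist's pose just before it. camera_info takes no time and is no camera call.
- r.finish_job(): hands the job in; it is judged then, once.
The state is a dict: "clock": time; "q": joint angles; "dq": joint speeds; "effort": joint torques, N m; "tcp_pos": TCP position; "tool_rot": TCP orientation; "ft_force": force on the tool from outside, world axes, zero at the start; "ft_torque": the same for the moment, N m; "gripper_width": finger opening in m; "grip_force": force on a finger pad.
Only numpy, scipy, OpenCV 4.12 (cv2) and the standard library are available. Lean on these libraries where they do the work, as an engineer would, in place of code of your own. Each camera call takes 0.05 s, during which the arm holds its last target. There are 200 camera calls.

## Working session

There is one attempt and no reset: what is moved stays moved. The work goes in short steps, Python scripts to look and compute and a tool call to move; the robot and the scene stay as the last step left them, time stands still between calls to the robot, and variables do not carry over. Pictures are saved under pics/ and viewed, at most 10 in all, crops included, and the job is handed in when it is done.

Besides the shell and the picture viewer there is one more tool, called after "Emit:" as name(argument=value, ...), one argument or row to a line, values as JSON. step_arm: Moves the arm, as the interface text tells. Its arguments: {"type":"object","properties":{"increments":{"type":"array"}},"required":["increments"]}

```bash
mkdir -p pics
cat > h.py <<'E'
import numpy as np, cv2
from cell import r
from scipy.spatial.transform import Rotation as R
def snap(n,f):
    o=r.get_obs(); im=r.read_camera(n); cv2.imwrite('pics/'+f,im[:,:,::-1]); return o,im
def camT(n,o=None):
    c=r.camera_info(n); K=np.array(c['mtx'])
    if 'T' in c: return K,np.array(c['T']),c
    T=np.eye(4);T[:3,:3]=R.from_euler('xyz',o['tool_rot'],degrees=True).as_matrix();T[:3,3]=o['tcp_pos']
    return K,T@np.array(c['mount']),c
def ray(K,T,uv):
    d=np.linalg.inv(K)@np.array([uv[0],uv[1],1.]); d=T[:3,:3]@np.array([d[0],-d[1],-d[2]]); return T[:3,3],d
def onz(K,T,uv,z):
    p,d=ray(K,T,uv); return p+d*(z-p[2])/d[2]
def tri(rays):
    A=np.zeros((3,3));b=np.zeros(3)
    for p,d in rays:
        d=d/np.linalg.norm(d);M=np.eye(3)-np.outer(d,d);A+=M;b+=M@p
    x=np.linalg.solve(A,b); return x,[np.linalg.norm(np.cross(x-p,d/np.linalg.norm(d))) for p,d in rays]
def proj(K,T,X):
    c=T[:3,:3].T@(np.array(X)-T[:3,3]); u=K@np.array([c[0],-c[1],-c[2]]); return u[:2]/u[2]
E
python3 - <<'E'
from h import *
o=r.get_obs();print(o)
for n in('top','scene','wrist'):
    o,im=snap(n,n+'0.png');K,T,c=camT(n,o);print(n,K.tolist(),T.round(3).tolist(),[k for k in c])
    np.save(n+'0T.npy',T)
E
```

```text
{'clock': 0.0, 'q': array([ 6.39704935e+01,  1.18825791e+01,  8.84026544e+01,  1.62597805e-03,
        7.98430563e+01, -8.62316434e+00]), 'dq': array([ 0.07023475, -0.06084336, -0.01241671, -0.04401072, -0.00065025,
       -0.01644841]), 'effort': array([-3.72039258e-04, -3.70882380e+01, -2.81416583e+01,  6.98611233e-02,
        3.60323384e-02, -1.85914173e-04]), 'tcp_pos': array([0.1718584 , 0.54834059, 0.40352464]), 'tool_rot': array([-1.79873400e+02, -2.08168931e-02,  1.62593346e+02]), 'ft_force': array([ 0.23696484,  0.36153398, -0.28828677]), 'ft_torque': array([ 0.00550806, -0.01039067, -0.00512506]), 'grip_force': 0.0, 'gripper_width': 0.09432122418578631}
top [[545.5346193191886, 0.0, 318.38978883643625], [0.0, 545.5346193191886, 234.23033338538286], [0.0, 0.0, 1.0]] [[0.029, 0.993, -0.111, 0.368], [-0.999, 0.032, 0.023, 0.095], [0.026, 0.111, 0.994, 1.199], [0.0, 0.0, 0.0, 1.0]] ['mtx', 'T']
scene [[500.5113798947066, 0.0, 324.37402578361974], [0.0, 500.5113798947066, 240.24306276226977], [0.0, 0.0, 1.0]] [[0.756, 0.372, -0.539, -0.188], [-0.655, 0.42, -0.628, -0.697], [-0.007, 0.828, 0.561, 0.777], [0.0, 0.0, 0.0, 1.0]] ['mtx', 'T']
wrist [[406.70485739864824, 0.0, 318.478336359486], [0.0, 406.70485739864824, 236.02257015461996], [0.0, 0.0, 1.0]] [[0.3, -0.929, -0.218, 0.109], [0.954, 0.292, 0.07, 0.568], [-0.002, -0.229, 0.973, 0.385], [0.0, 0.0, 0.0, 1.0]] ['mtx', 'mount']
```

View pics/top0.png

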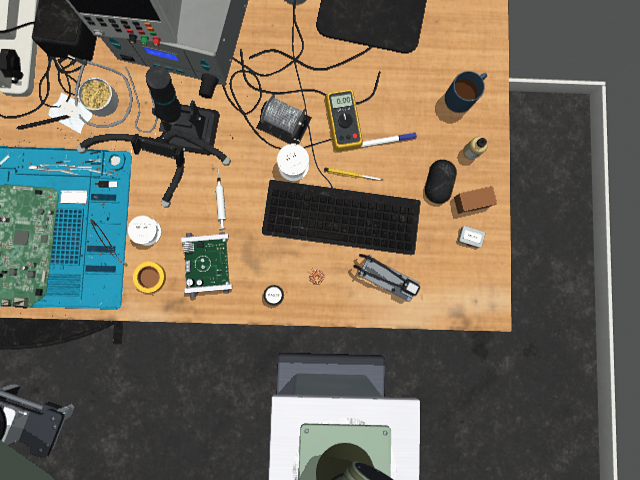

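View pics/scene0.png

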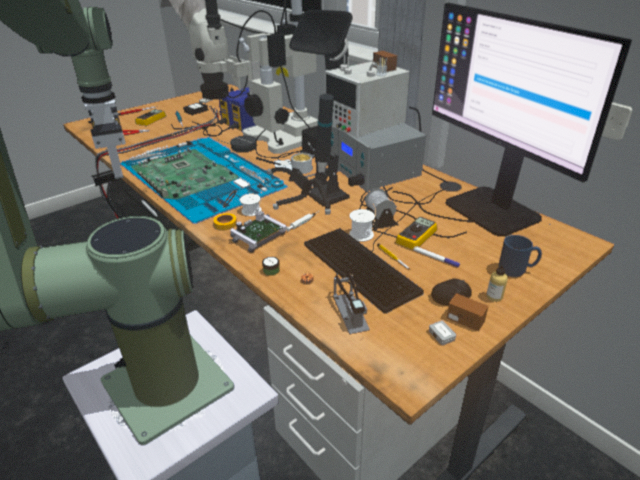

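The top view shows the tester in its rest at about (388,278) with its head toward the right, the board at (206,264), and the circle at about (204,265). The choke is at (317,277). I'll zoom in on the tester and board.

Run:
```python
from h import *
K,T,c=camT('top')
for n,uv,z in(('tester',(388,278),.058),('board',(206,264),.03),('circ',(204,265),.03),('headside',(412,290),.058),('tipside',(362,262),.04),('choke',(317,277),0.01)):print(n,onz(K,T,uv,z).round(3))
a=cv2.imread('pics/top0.png');b=cv2.imread('pics/scene0.png')
f=lambda im,x,y,w,h:cv2.resize(im[y:y+h,x:x+w],(400,300),interpolation=cv2.INTER_CUBIC)
cv2.imwrite('pics/z0.png',np.vstack([np.hstack([f(a,345,242,80,60),f(a,166,234,80,60)]),np.hstack([f(b,310,270,80,60),f(b,220,206,80,60)])]))
```

```text
tester [ 0.408 -0.08   0.058]
board [0.428 0.306 0.03 ]
circ [0.425 0.31  0.03 ]
headside [ 0.385 -0.131  0.058]
tipside [ 0.441 -0.027  0.04 ]
choke [0.408 0.068 0.01 ]
```

View pics/z0.png

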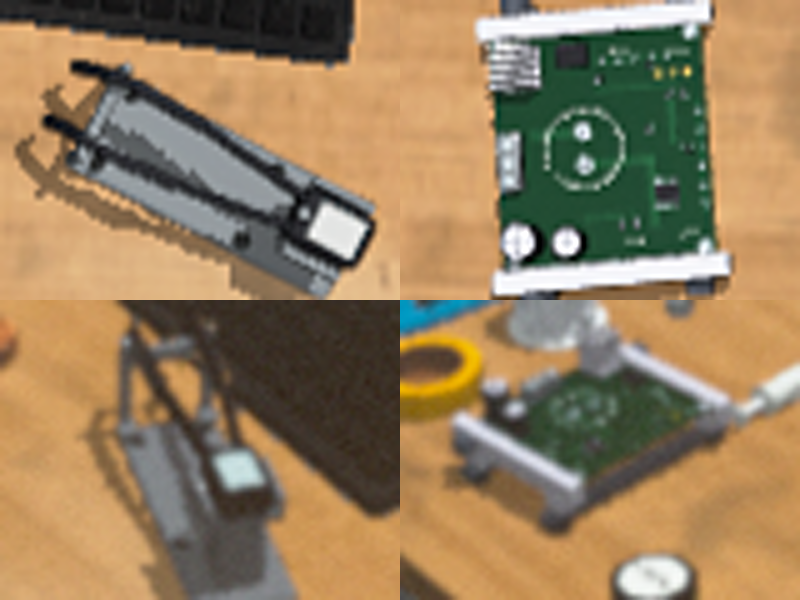

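The upper crops show the tester tips at upper left with x about 62° in world. The board's tall parts are at image left, so board +x is about world +y. I'll look at the board with the wrist camera first, since it's on the way.

Emit:
step_arm(
  increments=[
    {"dx": 12,"dy": -12,"az": -35},
    {"dx": 25,"dy": -24,"az": -70},
    {"dx": 25,"dy": -24,"az": -70},
    {"dx": 25,"dy": -24,"az": -70},
    {"dx": 25,"dy": -24,"az": -70},
    {"dx": 25,"dy": -24,"az": -70},
    {"dx": 25,"dy": -24,"az": -70},
    {"dx": 25,"dy": -24,"az": -70},
    {"dx": 25,"dy": -24,"az": -70},
    {"dx": 25,"dy": -24,"az": -70},
    {"dx": 25,"dy": -24,"az": -70},
    {"dx": 25,"dy": -24,"az": -70},
  ],
)

```text
invalid input
```

Run:
```python
from h import *
o,im=snap('wrist','wb1.png');K,T,c=camT('wrist',o);np.save('wb1T.npy',T);print(o['clock'],o['tcp_pos'],o['tool_rot'],abs(o['dq']).max(),T[:3,3])
print(proj(K,T,[.425,.31,.03]))
```

```text
0.15 [0.17191995 0.54842435 0.40376695] [-1.79903343e+02 -1.32724941e-02  1.62591236e+02] 0.18653656966904697 [0.10913851 0.56843412 0.38503482]
[176.23881514 506.17567399]
```

View pics/wb1.png

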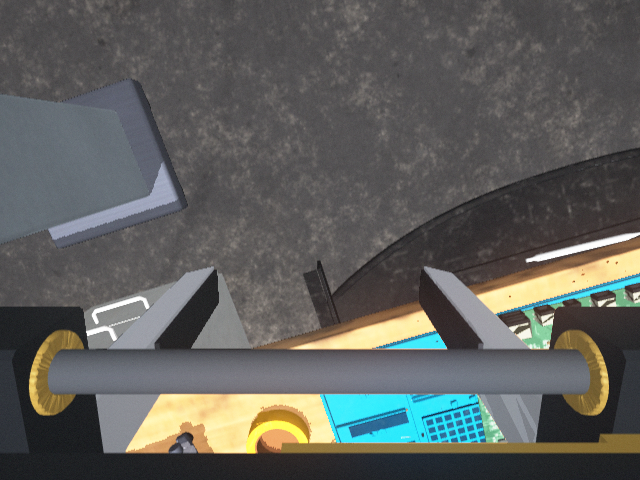

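The move was refused, probably because every key is needed. The picture shows that the wrist camera looks ahead of the tool, with the fingers at rows above 270.

Emit:
step_arm(
  increments=[
    {"dx": 12,"dy": -15,"dz": 0,"ax": 0,"ay": 0,"az": -35,"claw": 0},
    {"dx": 25,"dy": -29,"dz": 0,"ax": 0,"ay": 0,"az": -70,"claw": 0},
    {"dx": 25,"dy": -29,"dz": 0,"ax": 0,"ay": 0,"az": -70,"claw": 0},
    {"dx": 25,"dy": -29,"dz": 0,"ax": 0,"ay": 0,"az": -70,"claw": 0},
    {"dx": 25,"dy": -29,"dz": 0,"ax": 0,"ay": 0,"az": -70,"claw": 0},
    {"dx": 25,"dy": -29,"dz": 0,"ax": 0,"ay": 0,"az": -70,"claw": 0},
    {"dx": 25,"dy": -29,"dz": 0,"ax": 0,"ay": 0,"az": -70,"claw": 0},
    {"dx": 25,"dy": -29,"dz": 0,"ax": 0,"ay": 0,"az": -70,"claw": 0},
    {"dx": 25,"dy": -29,"dz": 0,"ax": 0,"ay": 0,"az": -70,"claw": 0},
    {"dx": 25,"dy": -29,"dz": 0,"ax": 0,"ay": 0,"az": -70,"claw": 0},
    {"dx": 25,"dy": -29,"dz": 0,"ax": 0,"ay": 0,"az": -70,"claw": 0},
    {"dx": 25,"dy": -29,"dz": 0,"ax": 0,"ay": 0,"az": -70,"claw": 0},
  ],
)

```text
clock: 1.2
tcp_pos: [0.4221, 0.2583, 0.4044]
tool_rot: [-179.9, -0.0, 92.6]
ft_force: [-0.9, 0.0, -0.4]
gripper_width: 0.0939
grip_force: 0.0
```

Run:
```python
from h import *
o,im=snap('wrist','wb2.png');K,T,c=camT('wrist',o);np.save('wb2T.npy',T);print(o['clock'],o['tcp_pos'],o['tool_rot'],abs(o['dq']).max(),T[:3,3])
print(proj(K,T,[.425,.31,.03]))
```

```text
1.2 [0.42212244 0.25828001 0.40440003] [-1.79943361e+02 -1.94161114e-02  9.26426142e+01] 2.273323441152216 [0.41932312 0.32455042 0.38567506]
[324.62659625 158.16587693]
```

View pics/wb2.png

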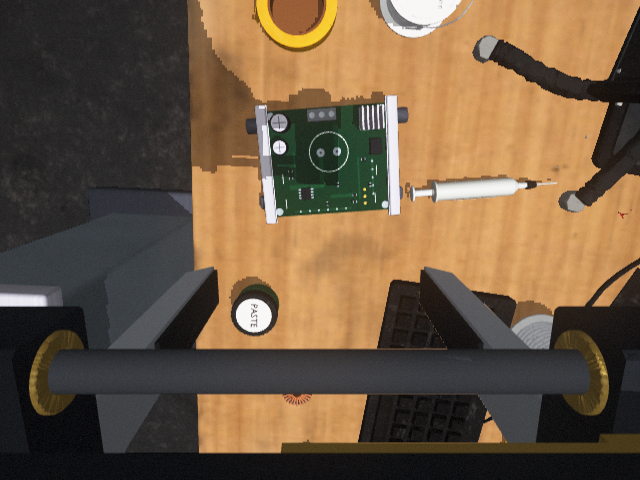

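Lands are at about (320,153) and (337,152) inside the circle, and the board's +x points image-up. Next I'll go to the tester.

Emit:
step_arm(
  increments=[
    {"dx": -1,"dy": -4,"dz": 0,"ax": 0,"ay": 0,"az": -5,"claw": 0},
    {"dx": -3,"dy": -36,"dz": 0,"ax": 0,"ay": 0,"az": -30,"claw": 0},
    {"dx": -3,"dy": -36,"dz": 0,"ax": 0,"ay": 0,"az": -30,"claw": 0},
    {"dx": -3,"dy": -36,"dz": 0,"ax": 0,"ay": 0,"az": -30,"claw": 0},
    {"dx": -3,"dy": -36,"dz": 0,"ax": 0,"ay": 0,"az": -30,"claw": 0},
    {"dx": -3,"dy": -36,"dz": 0,"ax": 0,"ay": 0,"az": -30,"claw": 0},
    {"dx": -3,"dy": -36,"dz": 0,"ax": 0,"ay": 0,"az": -30,"claw": 0},
    {"dx": -3,"dy": -36,"dz": 0,"ax": 0,"ay": 0,"az": -30,"claw": 0},
    {"dx": -3,"dy": -36,"dz": 0,"ax": 0,"ay": 0,"az": -30,"claw": 0},
    {"dx": -3,"dy": -36,"dz": 0,"ax": 0,"ay": 0,"az": -30,"claw": 0},
    {"dx": -3,"dy": -36,"dz": 0,"ax": 0,"ay": 0,"az": -30,"claw": 0},
    {"dx": -3,"dy": -36,"dz": 0,"ax": 0,"ay": 0,"az": -30,"claw": 0},
  ],
)

```text
clock: 2.25
tcp_pos: [0.392, -0.0999, 0.4044]
tool_rot: [-180.0, -0.0, 62.7]
ft_force: [0.5, -0.4, -0.7]
gripper_width: 0.094
grip_force: 0.0
```

Run:
```python
from h import *
o,im=snap('wrist','wt1.png');K,T,c=camT('wrist',o);np.save('wt1T.npy',T);print(o['clock'],o['tcp_pos'],o['tool_rot'],abs(o['dq']).max(),T[:3,3])
```

```text
2.25 [ 0.39203197 -0.09994179  0.4044479 ] [-1.79952633e+02 -4.70605791e-02  6.27491132e+01] 1.2056578759705978 [ 0.42253868 -0.04091682  0.38575485]
```

View pics/wt1.png

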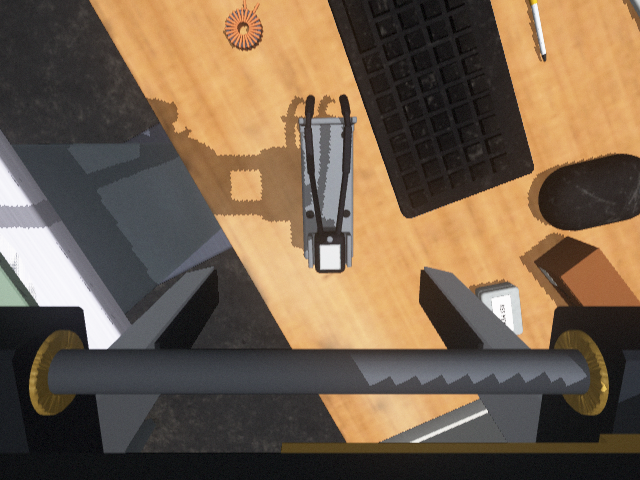

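The tester runs almost exactly along the tool x axis. Its head screen is at (330,257) and the leg front ends are at (311,98) and (345,97). I'll take a second, lower view for heights.

Emit:
step_arm(
  increments=[
    {"dx": 1,"dy": 1.5,"dz": -3,"ax": 0,"ay": 0,"az": 0,"claw": 0},
    {"dx": 2,"dy": 3,"dz": -6,"ax": 0,"ay": 0,"az": 0,"claw": 0},
    {"dx": 2,"dy": 3,"dz": -6,"ax": 0,"ay": 0,"az": 0,"claw": 0},
    {"dx": 2,"dy": 3,"dz": -6,"ax": 0,"ay": 0,"az": 0,"claw": 0},
    {"dx": 2,"dy": 3,"dz": -6,"ax": 0,"ay": 0,"az": 0,"claw": 0},
  ],
)

```text
clock: 2.72
tcp_pos: [0.4123, -0.0705, 0.3455]
tool_rot: [180.0, 0.0, 62.8]
ft_force: [0.1, -0.6, 0.1]
gripper_width: 0.0938
grip_force: 0.0
```

Run:
```python
from h import *
o,im=snap('wrist','wt2.png');K,T2,c=camT('wrist',o);np.save('wt2T.npy',T2);print(o['clock'],o['tcp_pos'],o['tool_rot'],abs(o['dq']).max())
T1=np.load('wt1T.npy')
for f,T in(('wt1.png',T1),('wt2.png',T2)):
    im=cv2.imread('pics/'+f);p=proj(K,T,[.425,-.04,.06]);print(f,p)
    hsv=cv2.cvtColor(im,cv2.COLOR_BGR2HSV)
    for nm,m in(('bright',(hsv[...,2]>190)&(hsv[...,1]<40)),('dark',(hsv[...,2]<55))):
        n,l,s,ce=cv2.connectedComponentsWithStats(m.astype(np.uint8))
        for i in range(1,n):
            if 40<s[i,4]<8000 and 240<ce[i][0]<420 and ce[i][1]<340:print(nm,s[i],ce[i].round(1))
a=cv2.imread('pics/wt1.png')[80:290,270:390];b=cv2.imread('pics/wt2.png')[60:340,240:400]
cv2.imwrite('pics/z1.png',np.hstack([cv2.resize(a,(342,600),interpolation=3),cv2.resize(b,(342,600),interpolation=3)]))
```

```text
2.7167 [ 0.41232901 -0.07047795  0.3454578 ] [1.79956215e+02 1.33827663e-02 6.27711640e+01] 1.3370130971485072
wt1.png [321.07347482 138.16468912]
bright [320 245  20  24 477] [329.5 256.6]
dark [ 306   95   45  158 1146] [329.  182.8]
dark [305  96   9  23  94] [309.2 105.4]
dark [251 330  27  15 122] [264.5 336.6]
wt2.png [313.92463057 192.68483183]
bright [313 316  24  28 647] [324.5 329.1]
dark [ 294  140   56  171 1975] [324.4 219.2]
dark [307 296  30  50 178] [311.3 325.6]
dark [334 298   8  25  61] [339.2 307.9]
dark [337 324   5  21  47] [339.1 334.8]
```

View pics/z1.png

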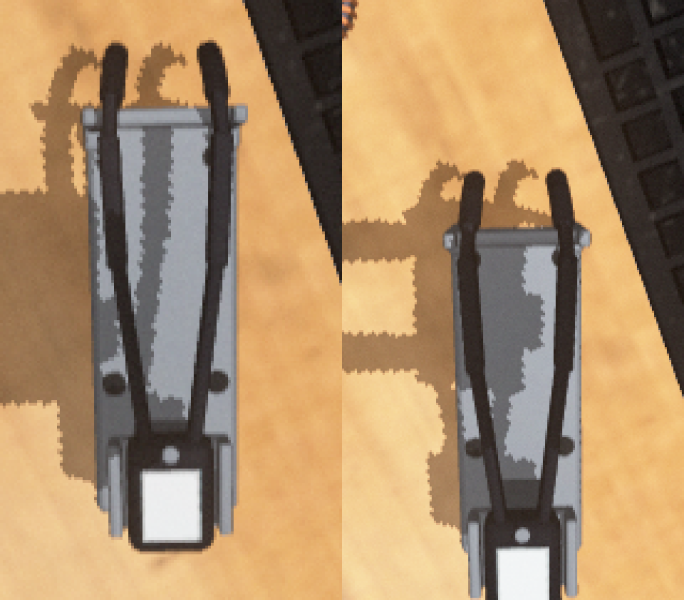

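The crops show the two legs with front ends at wt1 (310,95)/(343,95) and wt2 (301,140)/(340,139), plus the screen and the bridge edge. Next I'll triangulate.

Run:
```python
from h import *
K,T1,T2=camT('top')[0],np.load('wt1T.npy'),np.load('wt2T.npy')
K=np.array(r.camera_info('wrist')['mtx']);Kt,Tt,_=camT('top');Ks,Ts,_=camT('scene')
P={}
for n,a,b in(('endR_left',(310.3,94.7),(301.3,139.9)),('endR_right',(343.2,94.7),(340.5,139)),('screen',(329.5,256.6),(324.5,329.1)),('br_l',(299.1,118.5),(287.2,167.5)),('br_r',(356.5,117.8),(356.3,169.8))):
    x,e=tri([ray(K,T1,a),ray(K,T2,b)]);P[n]=x;print(n,x.round(4),np.round(e,4),'top',proj(Kt,Tt,x).round(1),'scene',proj(Ks,Ts,x).round(1))
    print('   at .066',onz(K,T1,a,.066).round(4),onz(K,T2,b,.066).round(4),' at .06',onz(K,T1,a,.06).round(4),onz(K,T2,b,.06).round(4))
for f,T in(('top',Tt),('scene',Ts)):
    im=cv2.imread('pics/%s0.png'%f);hsv=cv2.cvtColor(im,cv2.COLOR_BGR2HSV);Kf=Kt if f=='top' else Ks
    p=proj(Kf,T,P['screen']);n,l,s,ce=cv2.connectedComponentsWithStats(((hsv[...,2]>170)&(hsv[...,1]<60)).astype(np.uint8))
    for i in range(1,n):
        if s[i,4]>10 and np.hypot(*(ce[i]-p))<25:print(f,'screen',ce[i],s[i],p)
```

```text
endR_left [ 0.4329 -0.0061  0.0446] [0. 0.] top [352.5 265.6] scene [334.2 276.3]
   at .066 [ 0.4322 -0.0083  0.066 ] [ 0.4336 -0.0065  0.066 ]  at .06 [ 0.4324 -0.0077  0.06  ] [ 0.4334 -0.0063  0.06  ]
endR_right [ 0.4568 -0.0177  0.0385] [0.0001 0.0001] top [357.9 254.6] scene [345.  276.5]
   at .066 [ 0.4541 -0.0195  0.066 ] [ 0.4556 -0.0172  0.066 ]  at .06 [ 0.4547 -0.0191  0.06  ] [ 0.4559 -0.0173  0.06  ]
screen [ 0.3883 -0.1266  0.0672] [0.0001 0.0001] top [410.9 288.2] scene [356.3 302.9]
   at .066 [ 0.388  -0.1269  0.066 ] [ 0.3881 -0.1272  0.066 ]  at .06 [ 0.3874 -0.1285  0.06  ] [ 0.3869 -0.1299  0.06  ]
br_l [ 0.4162 -0.0181  0.0475] [0.0004 0.0004] top [358.1 273.5] scene [332.3 280.7]
   at .066 [ 0.4168 -0.0195  0.066 ] [ 0.4177 -0.0174  0.066 ]  at .06 [ 0.4167 -0.0191  0.06  ] [ 0.4171 -0.0175  0.06  ]
br_r [ 0.456 -0.039  0.063] [0.0001 0.0001] top [369.2 254.5] scene [351.1 272.6]
   at .066 [ 0.4556 -0.039   0.066 ] [ 0.456  -0.0388  0.066 ]  at .06 [ 0.4562 -0.039   0.06  ] [ 0.4563 -0.0394  0.06  ]
top screen [411.93421053 287.69736842] [407 283  11  11  76] [410.89168884 288.20936616]
scene screen [357.25581395 303.53488372] [353 301   9   6  43] [356.30626597 302.88797738]
```

The screen triangulates at z = 0.067, against 0.066 expected. The axis from screen to leg ends (127 mm) and the bridge position both put the tester origin at about (0.4255, -0.0508), yaw about 63.5°. I'll partly close the fingers and descend.

Emit:
step_arm(
  increments=[
    {"dx": 0.7,"dy": 1,"dz": -0.5,"ax": 0,"ay": 0,"az": 0.8,"claw": 0.4},
    {"dx": 1.35,"dy": 2,"dz": -2,"ax": 0,"ay": 0,"az": 0.8,"claw": 0.4},
    {"dx": 1.35,"dy": 2,"dz": -4,"ax": 0,"ay": 0,"az": 0.8,"claw": 0.4},
    {"dx": 1.35,"dy": 2,"dz": -6,"ax": 0,"ay": 0,"az": 0.8,"claw": 0.4},
    {"dx": 1.35,"dy": 2,"dz": -7,"ax": 0,"ay": 0,"az": 0.8,"claw": 0.4},
    {"dx": 1.35,"dy": 2,"dz": -7,"ax": 0,"ay": 0,"az": 0.8,"claw": 0.4},
    {"dx": 1.35,"dy": 2,"dz": -7,"ax": 0,"ay": 0,"az": 0.8,"claw": 0.4},
  ],
)

```text
clock: 3.35
tcp_pos: [0.4258, -0.0517, 0.2755]
tool_rot: [179.9, -0.0, 63.4]
ft_force: [0.4, -0.1, 0.1]
gripper_width: 0.0569
grip_force: 0.0
```

Run:
```python
from h import *
o,im=snap('wrist','wt3.png');K,T,c=camT('wrist',o);np.save('wt3T.npy',T);print(o['clock'],o['tcp_pos'],o['tool_rot'],o['gripper_width'])
M=np.eye(4);M[:3,:3]=R.from_euler('xyz',o['tool_rot'],degrees=True).as_matrix();M[:3,3]=o['tcp_pos']
print([proj(K,T,[.4255,-.0508,.058]), proj(K,T,(M@[0,0.03,.199,1])[:3]),proj(K,T,(M@[0,-0.03,.199,1])[:3])])
```

```text
3.35 [ 0.42583827 -0.05171619  0.2754729 ] [ 1.79947411e+02 -4.84310870e-03  6.33696108e+01] 0.05692754343066542
[array([316.56047158, 272.17856869]), array([382.32262416, 285.87337459]), array([254.3422919 , 285.97922018])]
```

View pics/wt3.png

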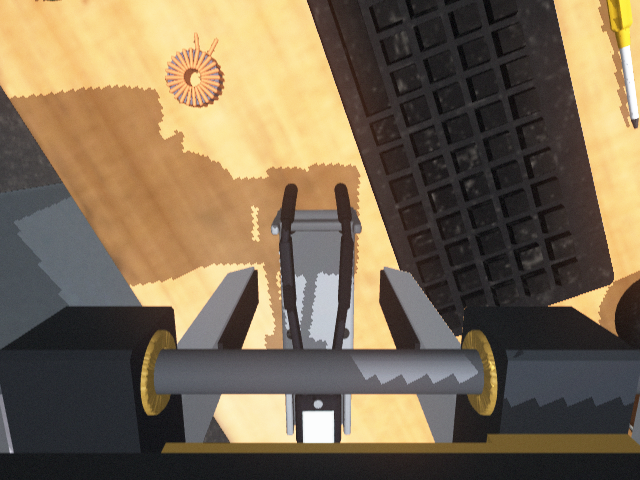

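The fingers (254 and 383) are centred on the legs (mid x about 316–318). Descend, lightly squeeze and lift.

Emit:
step_arm(
  increments=[
    {"dx": 0,"dy": 0.05,"dz": -1.9,"ax": 0,"ay": 0,"az": 0,"claw": 0.4},
    {"dx": 0,"dy": 0.1,"dz": -3.7,"ax": 0,"ay": 0,"az": 0,"claw": 0.4},
    {"dx": 0,"dy": 0.1,"dz": -3.7,"ax": 0,"ay": 0,"az": 0,"claw": 0.4},
    {"dx": 0,"dy": 0.1,"dz": -3.7,"ax": 0,"ay": 0,"az": 0,"claw": 0.5},
    {"dx": 0,"dy": 0.1,"dz": -3.7,"ax": 0,"ay": 0,"az": 0,"claw": 0.58},
    {"dx": 0,"dy": 0.1,"dz": -3.7,"ax": 0,"ay": 0,"az": 0,"claw": 0.62},
    {"dx": 0,"dy": 0.1,"dz": -3.7,"ax": 0,"ay": 0,"az": 0,"claw": 0.665},
    {"dx": 0,"dy": 0.1,"dz": -3.7,"ax": 0,"ay": 0,"az": 0,"claw": 0.665},
    {"dx": 0,"dy": 0.1,"dz": -3.7,"ax": 0,"ay": 0,"az": 0,"claw": 0.665},
    {"dx": 0,"dy": 0.1,"dz": -3.7,"ax": 0,"ay": 0,"az": 0,"claw": 0.665},
  ],
)

```text
clock: 4.23
tcp_pos: [0.4264, -0.0505, 0.2389]
tool_rot: [179.8, -0.0, 63.4]
ft_force: [-1.0, 0.3, 6.4]
gripper_width: 0.0317
grip_force: 7.8
```

Emit:
step_arm(
  increments=[
    {"dx": 0,"dy": 0,"dz": 0.3,"ax": 0,"ay": 0,"az": 0,"claw": 0.665},
    {"dx": 0,"dy": 0,"dz": 0.8,"ax": 0,"ay": 0,"az": 0,"claw": 0.665},
    {"dx": 0,"dy": 0,"dz": 1.6,"ax": 0,"ay": 0,"az": 0,"claw": 0.665},
    {"dx": 0,"dy": 0,"dz": 2.6,"ax": 0,"ay": 0,"az": 0,"claw": 0.665},
    {"dx": 0,"dy": 0,"dz": 3.8,"ax": 0,"ay": 0,"az": 0,"claw": 0.665},
    {"dx": 0,"dy": 0,"dz": 5,"ax": 0,"ay": 0,"az": 0,"claw": 0.665},
    {"dx": 0,"dy": 0,"dz": 6,"ax": 0,"ay": 0,"az": 0,"claw": 0.68},
    {"dx": 0,"dy": 0,"dz": 6.5,"ax": 0,"ay": 0,"az": 0,"claw": 0.69},
    {"dx": 0,"dy": 0,"dz": 6.5,"ax": 0,"ay": 0,"az": 0,"claw": 0.7},
    {"dx": 0,"dy": 0,"dz": 6.5,"ax": 0,"ay": 0,"az": 0,"claw": 0.708},
    {"dx": 0,"dy": 0,"dz": 6.5,"ax": 0,"ay": 0,"az": 0,"claw": 0.708},
    {"dx": 0,"dy": 0,"dz": 6.5,"ax": 0,"ay": 0,"az": 0,"claw": 0.708},
  ],
)

```text
clock: 5.23
tcp_pos: [0.4251, -0.0502, 0.3019]
tool_rot: [-179.9, 0.0, 63.4]
ft_force: [0.3, -0.5, -0.9]
gripper_width: 0.0279
grip_force: 8.4
```

Run:
```python
from h import *
o,im=snap('wrist','wt4.png');K,T,c=camT('wrist',o);np.save('wt4T.npy',T);print(o['clock'],o['tcp_pos'],o['tool_rot'],o['gripper_width'],o['grip_force'],o['ft_force'])
M=np.eye(4);M[:3,:3]=R.from_euler('xyz',o['tool_rot'],degrees=True).as_matrix();M[:3,3]=o['tcp_pos']
for y in(.007,-.007):
  for z in(.180,.218): print(y,z,proj(K,T,(M@[.04,y,z,1])[:3]))
# lands in wb2
T=np.load('wb2T.npy');im=cv2.imread('pics/wb2.png');hsv=cv2.cvtColor(im,cv2.COLOR_BGR2HSV)
print(hsv[146:160,312:346,1].tolist()[6],hsv[152,312:346,2].tolist())
```

```text
5.2333 [ 0.42513406 -0.05020993  0.30189639] [-1.79899709e+02  1.57368252e-02  6.33917508e+01] 0.027882997240714177 8.385128527879715 [ 0.29105157 -0.5009811  -0.90875759]
0.007 0.18 [335.69895441 208.08489778]
0.007 0.218 [332.51023375 195.56247598]
-0.007 0.18 [300.77154208 208.11471548]
-0.007 0.218 [304.04244383 195.58690812]
[81, 95, 97, 112, 58, 26, 23, 20, 20, 34, 23, 21, 44, 97, 100, 91, 77, 93, 100, 100, 74, 27, 25, 20, 33, 23, 24, 19, 25, 119, 129, 115, 118, 133] [41, 43, 42, 41, 79, 145, 143, 114, 64, 97, 135, 135, 99, 42, 41, 42, 43, 41, 41, 41, 45, 132, 145, 143, 100, 100, 216, 228, 213, 71, 65, 71, 69, 67]
```

View pics/wt4.png

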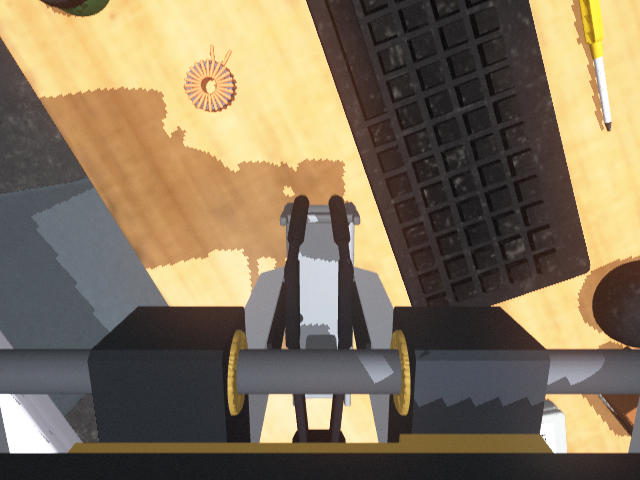

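The tester is lifted and the leg ends at (301,200) and (337,200) sit where predicted. The opening is 27.9 mm against a 27.5 mm target. Next I'll work out the board pose.

```bash
cat >> h.py <<'E'
def lands(im,guess,rad):
    hsv=cv2.cvtColor(im,cv2.COLOR_BGR2HSV);x0,y0=np.int32(guess)-rad;x1,y1=np.int32(guess)+rad
    m=np.zeros(im.shape[:2],np.uint8);m[y0:y1,x0:x1]=((hsv[...,1]<65)&(hsv[...,2]>75))[y0:y1,x0:x1]
    m=cv2.morphologyEx(m,cv2.MORPH_CLOSE,np.ones((3,3),np.uint8))
    n,l,s,ce=cv2.connectedComponentsWithStats(m)
    return [(s[i].tolist(),((s[i,0]+s[i,2]/2-.5).round(1),(s[i,1]+s[i,3]/2-.5).round(1)),ce[i].round(1)) for i in range(1,n) if s[i,4]>15]
E
python3 - <<'E'
from h import *
K=np.array(r.camera_info('wrist')['mtx']);T=np.load('wb2T.npy');im=cv2.imread('pics/wb2.png')
L=lands(im,(328,152),16)
for l in L:print(l,onz(K,T,l[2],.03).round(4))
Kt,Tt,_=camT('top');it=cv2.imread('pics/top0.png')
for l in lands(it,(203,264),7):print('top',l,onz(Kt,Tt,l[2],.03).round(4))
# rail lines for yaw: white mask, fit
hsv=cv2.cvtColor(im,cv2.COLOR_BGR2HSV);m=((hsv[...,1]<30)&(hsv[...,2]>150)).astype(np.uint8);n,lb,s,ce=cv2.connectedComponentsWithStats(m)
for i in range(1,n):
    if s[i,4]>400 and 230<ce[i][0]<420 and 90<ce[i][1]<230:
        vx=cv2.fitLine(np.argwhere(lb==i)[:,::-1].astype(np.float32),2,0,.01,.01).ravel();a=onz(K,T,vx[2:]+30*vx[:2],.034);b=onz(K,T,vx[2:]-30*vx[:2],.034);d=a-b;print(s[i],ce[i],np.degrees(np.arctan2(d[1],d[0])),a,b)
E
```

```text
([312, 136, 7, 7, 16], (np.float64(315.0), np.float64(139.0)), array([314.3, 138.1])) [0.4154 0.3264 0.03  ]
([333, 147, 8, 9, 61], (np.float64(336.5), np.float64(151.0)), array([336.5, 150.9])) [0.4349 0.3166 0.03  ]
([316, 148, 9, 9, 60], (np.float64(320.0), np.float64(152.0)), array([320.2, 152.2])) [0.421  0.3148 0.03  ]
top ([197, 265, 13, 6, 29], (np.float64(203.0), np.float64(267.5)), array([203.2, 268. ])) [0.4188 0.3111 0.03  ]
[ 385   95   15  120 1338] [392.44544096 153.82361734] -83.14755692529883 [0.48523376 0.29114389 0.034     ] [0.47926654 0.34079986 0.034     ]
[ 255  105   28  119 1274] [266.2299843  165.62009419] -82.87493307618045 [0.3786246  0.27622053 0.034     ] [0.37236851 0.3262689  0.034     ]
```

The lands are 14.0 mm apart with midpoint (0.428, 0.3157), and board yaw is 97°. I'll move to a hover about 35 mm short of the lands.

Emit:
step_arm(
  increments=[
    {"dx": 0.1,"dy": 1.5,"dz": 0,"ax": 0,"ay": 0,"az": 1.5,"claw": 0.712},
    {"dx": 0.3,"dy": 4,"dz": 0,"ax": 0,"ay": 0,"az": 5,"claw": 0.712},
    {"dx": 0.4,"dy": 7,"dz": 0,"ax": 0,"ay": 0,"az": 9,"claw": 0.712},
    {"dx": 0.6,"dy": 10.5,"dz": 0,"ax": 0,"ay": 0,"az": 13,"claw": 0.712},
    {"dx": 0.8,"dy": 14,"dz": 0,"ax": 0,"ay": 0,"az": 17,"claw": 0.712},
    {"dx": 0.9,"dy": 17.5,"dz": 0,"ax": 0,"ay": 0,"az": 21,"claw": 0.712},
    {"dx": 1,"dy": 21,"dz": 0,"ax": 0,"ay": 0,"az": 25,"claw": 0.712},
    {"dx": 1.1,"dy": 24.5,"dz": 0,"ax": 0,"ay": 0,"az": 29,"claw": 0.712},
    {"dx": 1.2,"dy": 27.5,"dz": -0.8,"ax": 0,"ay": 0,"az": 32,"claw": 0.712},
    {"dx": 1.2,"dy": 29.1,"dz": -1.7,"ax": 0,"ay": 0,"az": 33.6,"claw": 0.712},
    {"dx": 1.2,"dy": 29.1,"dz": -2.5,"ax": 0,"ay": 0,"az": 33.6,"claw": 0.712},
    {"dx": 1.2,"dy": 29.1,"dz": -2.5,"ax": 0,"ay": 0,"az": 33.6,"claw": 0.712},
  ],
)

```text
clock: 6.28
tcp_pos: [0.4363, 0.2409, 0.2752]
tool_rot: [-179.7, 0.1, 97.1]
ft_force: [-0.4, -0.4, -0.6]
gripper_width: 0.0274
grip_force: 8.8
```

Emit:
step_arm(
  increments=[
    {"dx": 0,"dy": 0,"dz": 0,"ax": 0,"ay": 0,"az": 0,"claw": 0.712},
    {"dx": 0,"dy": 0,"dz": 0,"ax": 0,"ay": 0,"az": 0,"claw": 0.712},
    {"dx": 0,"dy": 0,"dz": 0,"ax": 0,"ay": 0,"az": 0,"claw": 0.712},
  ],
)

```text
clock: 6.53
tcp_pos: [0.4379, 0.2397, 0.278]
tool_rot: [180.0, 0.0, 96.9]
ft_force: [-0.1, 0.5, -0.3]
gripper_width: 0.0272
grip_force: 8.8
```

Run:
```python
from h import *
o,im=snap('wrist','wh1.png');K,T,c=camT('wrist',o);np.save('wh1T.npy',T);print(o['clock'],o['tcp_pos'],o['tool_rot'],o['gripper_width'],o['grip_force'],o['ft_force'])
M=np.eye(4);M[:3,:3]=R.from_euler('xyz',o['tool_rot'],degrees=True).as_matrix();M[:3,3]=o['tcp_pos'];np.save('wh1M.npy',M)
print(proj(K,T,[.4349,.3166,.03]),proj(K,T,[.421,.3148,.03]))
for p in([.04,.007,.218],[.04,-.007,.218],[.043,.007,.178]):print(p,proj(K,T,(M@[*p,1])[:3]))
_,t=snap('top','th1.png');_,s=snap('scene','sh1.png')
Ks,Ts,_=camT('scene')
for p in([.04,.007,.218],[.04,-.007,.218],[-.085,0,.172]):print('scene',proj(Ks,Ts,(M@[*p,1])[:3]))
sc=lambda a:cv2.resize(a,None,fx=3,fy=3,interpolation=3)
p=np.int32(proj(Ks,Ts,(M@[0,0,.19,1])[:3]))
a=im[90:290,255:388,::-1];b=s[p[1]-50:p[1]+50,p[0]-50:p[0]+50,::-1];print(p-50)
cv2.imwrite('pics/z2.png',np.hstack([sc(a),cv2.resize(b,(400,400),interpolation=3)][0:1]+[cv2.copyMakeBorder(cv2.resize(b,(400,400),interpolation=3),0,200,0,0,0)]))
```

```text
6.5333 [0.43788605 0.23967344 0.27802132] [1.79970018e+02 6.83282024e-03 9.68828072e+01] 0.027214259845580558 8.792252093553543 [-0.08514047  0.45754388 -0.33372983]
[329.09222234 120.53656797] [303.27535587 120.79053269]
[0.04, 0.007, 0.218] [332.05543444 195.27556658]
[0.04, -0.007, 0.218] [303.58328149 195.30074974]
[0.043, 0.007, 0.178] [335.42837524 201.03423988]
scene [265.68464114 221.50875904]
scene [261.81467551 223.57630753]
scene [295.89845745 224.58328665]
[223 168]
```

View pics/z2.png

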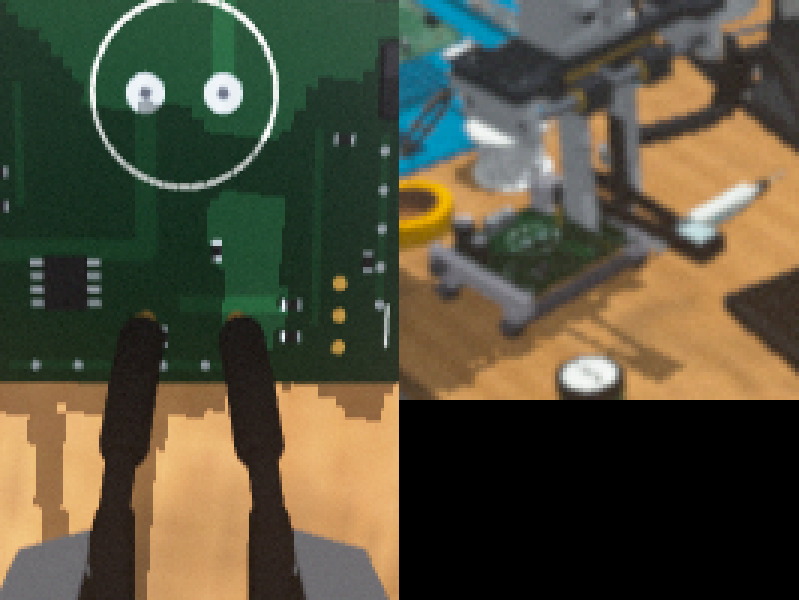

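The lands appear at (303.3,120.7) and (329.3,120.7), exactly as predicted, which confirms board height 0.03. Brass pins peek out at (303,195) and (333.7,195) with a gap of about 14 mm. I'll move over the lands, stopping about 12 mm above.

Emit:
step_arm(
  increments=[
    {"dx": -0.05,"dy": 0.4,"dz": 0,"ax": 0,"ay": 0,"az": 0,"claw": 0.711},
    {"dx": -0.15,"dy": 1.2,"dz": 0,"ax": 0,"ay": 0,"az": 0,"claw": 0.711},
    {"dx": -0.3,"dy": 2.2,"dz": -0.5,"ax": 0,"ay": 0,"az": 0,"claw": 0.711},
    {"dx": -0.4,"dy": 3,"dz": -1,"ax": 0,"ay": 0,"az": 0,"claw": 0.711},
    {"dx": -0.5,"dy": 3.4,"dz": -1.5,"ax": 0,"ay": 0,"az": 0,"claw": 0.711},
    {"dx": -0.5,"dy": 3.55,"dz": -1.8,"ax": 0,"ay": 0,"az": 0,"claw": 0.711},
    {"dx": -0.5,"dy": 3.55,"dz": -1.8,"ax": 0,"ay": 0,"az": 0,"claw": 0.711},
    {"dx": -0.5,"dy": 3.55,"dz": -1.8,"ax": 0,"ay": 0,"az": 0,"claw": 0.711},
    {"dx": -0.5,"dy": 3.55,"dz": -1.8,"ax": 0,"ay": 0,"az": 0,"claw": 0.711},
    {"dx": -0.5,"dy": 3.55,"dz": -1.8,"ax": 0,"ay": 0,"az": 0,"claw": 0.711},
    {"dx": -0.5,"dy": 3.55,"dz": -1.8,"ax": 0,"ay": 0,"az": 0,"claw": 0.711},
  ],
)

```text
clock: 7.6
tcp_pos: [0.4327, 0.276, 0.2599]
tool_rot: [180.0, -0.0, 97.0]
ft_force: [0.5, 0.1, -0.9]
gripper_width: 0.0275
grip_force: 8.7
```

Run:
```python
from h import *
o,im=snap('wrist','wh2.png');K,T,c=camT('wrist',o);np.save('wh2T.npy',T);print(o['clock'],o['tcp_pos'],o['tool_rot'],o['gripper_width'],o['grip_force'],o['ft_force'])
M=np.eye(4);M[:3,:3]=R.from_euler('xyz',o['tool_rot'],degrees=True).as_matrix();M[:3,3]=o['tcp_pos']
print(proj(K,T,[.4349,.3166,.03]),proj(K,T,[.421,.3148,.03]))
for p in([.04,.007,.218],[.04,-.007,.218],[.043,.007,.178]):print(p,proj(K,T,(M@[*p,1])[:3]),(M@[*p,1])[:3])
cv2.imwrite('pics/z3.png',cv2.resize(im[140:240,265:378,::-1],None,fx=6,fy=6,interpolation=3))
```

```text
7.6 [0.43274141 0.27599137 0.25991908] [ 1.79969527e+02 -5.36065396e-03  9.69661774e+01] 0.027537364067709447 8.6931511759758 [ 0.48893384  0.10553532 -0.90179649]
[331.20047992 192.21157383] [304.26086211 192.43068532]
[0.04, 0.007, 0.218] [332.05539881 195.27480054] [0.43495101 0.31657938 0.04192657]
[0.04, -0.007, 0.218] [303.58324647 195.29998223] [0.42105437 0.31488141 0.04191913]
[0.043, 0.007, 0.178] [335.42837727 201.03328949] [0.4345665  0.31955094 0.08192685]
```

View pics/z3.png

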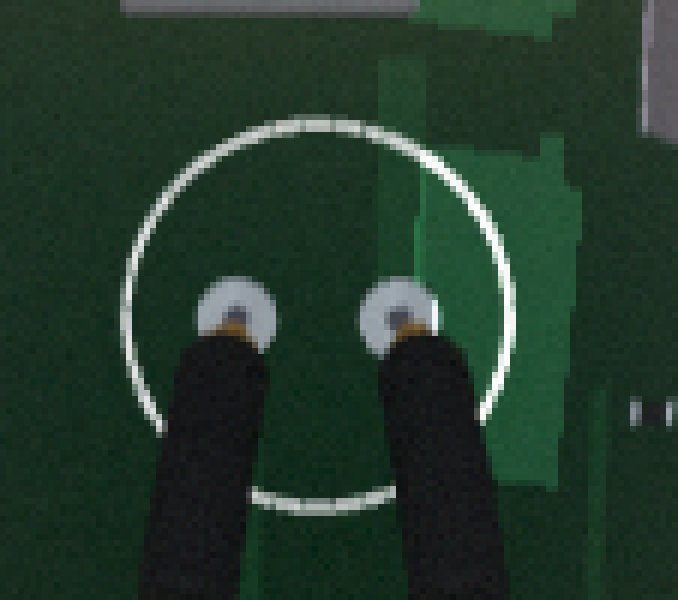

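Lands are at (304.5,192.7) and (331.5,192.7), and the pins sit right over them (304.2 and 333.3). I'll make a 0.4 mm sideways trim, then lower slowly for a nominal compression of about 2.4 mm.

Emit:
step_arm(
  increments=[
    {"dx": -0.04,"dy": 0,"dz": -0.2,"ax": 0,"ay": 0,"az": 0,"claw": 0.711},
    {"dx": -0.04,"dy": 0,"dz": -0.4,"ax": 0,"ay": 0,"az": 0,"claw": 0.711},
    {"dx": -0.04,"dy": 0,"dz": -0.6,"ax": 0,"ay": 0,"az": 0,"claw": 0.711},
    {"dx": -0.04,"dy": 0,"dz": -0.75,"ax": 0,"ay": 0,"az": 0,"claw": 0.711},
    {"dx": -0.04,"dy": 0,"dz": -0.9,"ax": 0,"ay": 0,"az": 0,"claw": 0.711},
    {"dx": -0.04,"dy": 0,"dz": -1,"ax": 0,"ay": 0,"az": 0,"claw": 0.711},
    {"dx": -0.04,"dy": 0,"dz": -1.1,"ax": 0,"ay": 0,"az": 0,"claw": 0.711},
    {"dx": -0.04,"dy": 0,"dz": -1.2,"ax": 0,"ay": 0,"az": 0,"claw": 0.711},
    {"dx": -0.04,"dy": 0,"dz": -1.3,"ax": 0,"ay": 0,"az": 0,"claw": 0.711},
    {"dx": -0.04,"dy": 0,"dz": -1.38,"ax": 0,"ay": 0,"az": 0,"claw": 0.711},
    {"dx": -0.04,"dy": 0,"dz": -1.44,"ax": 0,"ay": 0,"az": 0,"claw": 0.711},
    {"dx": -0.04,"dy": 0,"dz": -1.44,"ax": 0,"ay": 0,"az": 0,"claw": 0.711},
  ],
)

```text
clock: 8.65
tcp_pos: [0.4321, 0.2762, 0.2452]
tool_rot: [-180.0, -0.0, 97.0]
ft_force: [-0.5, -0.8, -0.1]
gripper_width: 0.0273
grip_force: 8.7
```

Emit:
step_arm(
  increments=[
    {"dx": 0,"dy": 0,"dz": 0,"ax": 0,"ay": 0,"az": 0,"claw": 0.711},
    {"dx": 0,"dy": 0,"dz": 0,"ax": 0,"ay": 0,"az": 0,"claw": 0.711},
    {"dx": 0,"dy": 0,"dz": 0,"ax": 0,"ay": 0,"az": 0,"claw": 0.711},
    {"dx": 0,"dy": 0,"dz": 0,"ax": 0,"ay": 0,"az": 0,"claw": 0.711},
  ],
)

```text
clock: 8.98
tcp_pos: [0.4321, 0.2762, 0.2453]
tool_rot: [180.0, -0.0, 97.0]
ft_force: [-0.0, -0.9, -0.3]
gripper_width: 0.0277
grip_force: 8.7
```

Run:
```python
from h import *
o,im=snap('wrist','wh3.png');K,T,c=camT('wrist',o);print(o['clock'],o['tcp_pos'],o['tool_rot'],o['gripper_width'],o['grip_force'],o['ft_force'])
a=cv2.imread('pics/wh2.png')[140:240,265:378];b=im[140:240,265:378,::-1]
ks=r.camera_info('scene');_,s=snap('scene','s3.png');_,t=snap('top','t3.png')
p=np.int32(proj(*camT('scene')[:2],[.428,.3157,.04]))
e=s[p[1]-35:p[1]+35,p[0]-40:p[0]+40,::-1]
z=lambda q:cv2.resize(q,(400,354),interpolation=3)
cv2.imwrite('pics/z4.png',np.hstack([z(b),z(e)]));print(p,proj(K,T,[.4349,.3166,.03]),proj(K,T,[.421,.3148,.03]))
g=cv2.cvtColor(np.ascontiguousarray(b),cv2.COLOR_BGR2GRAY);ga=cv2.cvtColor(a,cv2.COLOR_BGR2GRAY)
for k in(56,60,64,70):
  for n,q in(('a',ga),('b',g)):
    x=np.where(q[k]<32)[0]; print(k,n,265+x.min() if len(x) else 0,x.tolist())
```

```text
8.9833 [0.43213292 0.27618874 0.24530386] [ 1.79997011e+02 -1.29045164e-03  9.69960497e+01] 0.027694062866596567 8.68345856666565 [-0.03538494 -0.94690333 -0.28458111]
[255 224] [333.58916034 196.47839348] [304.71549509 196.69604579]
56 a 266 [1, 34, 35, 36, 37, 38, 39, 51, 68, 69, 70, 71, 72, 73]
56 b 299 [34, 35, 36, 37, 38, 68, 69, 70, 71, 72]
60 a 295 [30, 31, 32, 33, 34, 35, 36, 37, 38, 39, 40, 41, 42, 43, 63, 64, 65, 66, 67, 68, 69, 70, 71, 72, 73, 74, 75, 76]
60 b 294 [29, 30, 31, 32, 33, 34, 35, 36, 37, 38, 39, 40, 41, 42, 43, 64, 65, 66, 67, 68, 69, 70, 71, 72, 73, 74, 75, 76, 77]
64 a 276 [11, 27, 29, 30, 31, 32, 33, 34, 35, 36, 37, 38, 39, 40, 41, 42, 43, 44, 53, 58, 61, 63, 64, 65, 66, 67, 68, 69, 70, 71, 72, 73, 74, 75, 76, 77, 78]
64 b 293 [28, 29, 30, 31, 32, 33, 34, 35, 36, 37, 38, 39, 40, 41, 42, 43, 44, 63, 64, 65, 66, 67, 68, 69, 70, 71, 72, 73, 74, 75, 76, 77, 78]
70 a 288 [23, 28, 29, 30, 31, 32, 33, 34, 35, 36, 37, 38, 39, 40, 41, 42, 43, 45, 61, 64, 65, 66, 67, 68, 69, 70, 71, 72, 73, 74, 75, 76, 77, 78, 79]
70 b 292 [27, 28, 29, 30, 31, 32, 33, 34, 35, 36, 37, 38, 39, 40, 41, 42, 43, 56, 64, 65, 66, 67, 68, 69, 70, 71, 72, 73, 74, 75, 76, 77, 78, 79]
```

View pics/z4.png

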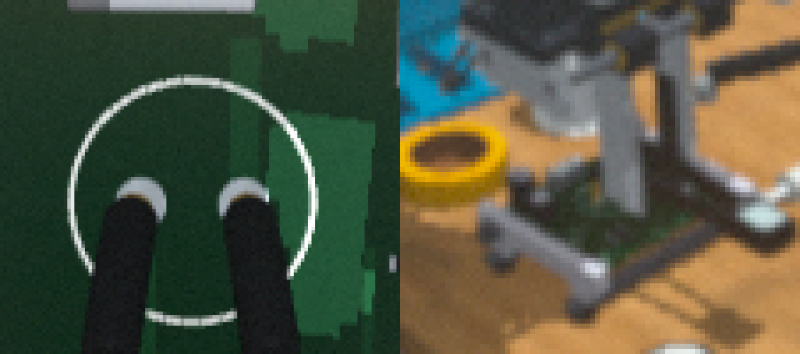

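Both tips sit on their lands inside the circle. The vertical force changed by about +0.6 N, which fits roughly 2.7 mm of spring travel on two pins, and the tester has not tilted. I'll hold for the reading.

Emit:
step_arm(
  increments=[
    {"dx": 0,"dy": 0,"dz": 0,"ax": 0,"ay": 0,"az": 0,"claw": 0.711},
    {"dx": 0,"dy": 0,"dz": 0,"ax": 0,"ay": 0,"az": 0,"claw": 0.711},
    {"dx": 0,"dy": 0,"dz": 0,"ax": 0,"ay": 0,"az": 0,"claw": 0.711},
    {"dx": 0,"dy": 0,"dz": 0,"ax": 0,"ay": 0,"az": 0,"claw": 0.711},
    {"dx": 0,"dy": 0,"dz": 0,"ax": 0,"ay": 0,"az": 0,"claw": 0.711},
    {"dx": 0,"dy": 0,"dz": 0,"ax": 0,"ay": 0,"az": 0,"claw": 0.711},
    {"dx": 0,"dy": 0,"dz": 0,"ax": 0,"ay": 0,"az": 0,"claw": 0.711},
    {"dx": 0,"dy": 0,"dz": 0,"ax": 0,"ay": 0,"az": 0,"claw": 0.711},
    {"dx": 0,"dy": 0,"dz": 0,"ax": 0,"ay": 0,"az": 0,"claw": 0.711},
    {"dx": 0,"dy": 0,"dz": 0,"ax": 0,"ay": 0,"az": 0,"claw": 0.711},
    {"dx": 0,"dy": 0,"dz": 0,"ax": 0,"ay": 0,"az": 0,"claw": 0.711},
    {"dx": 0,"dy": 0,"dz": 0,"ax": 0,"ay": 0,"az": 0,"claw": 0.711},
  ],
)

```text
clock: 10.13
tcp_pos: [0.4321, 0.2762, 0.2452]
tool_rot: [180.0, 0.0, 97.0]
ft_force: [-0.7, -0.4, 0.3]
gripper_width: 0.0276
grip_force: 8.7
```

Emit:
step_arm(
  increments=[
    {"dx": 0,"dy": 0,"dz": 0,"ax": 0,"ay": 0,"az": 0,"claw": 0.711},
    {"dx": 0,"dy": 0,"dz": 0,"ax": 0,"ay": 0,"az": 0,"claw": 0.711},
    {"dx": 0,"dy": 0,"dz": 0,"ax": 0,"ay": 0,"az": 0,"claw": 0.711},
    {"dx": 0,"dy": 0,"dz": 0,"ax": 0,"ay": 0,"az": 0,"claw": 0.711},
    {"dx": 0,"dy": 0,"dz": 0,"ax": 0,"ay": 0,"az": 0,"claw": 0.711},
    {"dx": 0,"dy": 0,"dz": 0,"ax": 0,"ay": 0,"az": 0,"claw": 0.711},
    {"dx": 0,"dy": 0,"dz": 0,"ax": 0,"ay": 0,"az": 0,"claw": 0.711},
    {"dx": 0,"dy": 0,"dz": 0,"ax": 0,"ay": 0,"az": 0,"claw": 0.711},
    {"dx": 0,"dy": 0,"dz": 0,"ax": 0,"ay": 0,"az": 0,"claw": 0.711},
    {"dx": 0,"dy": 0,"dz": 0,"ax": 0,"ay": 0,"az": 0,"claw": 0.711},
    {"dx": 0,"dy": 0,"dz": 0,"ax": 0,"ay": 0,"az": 0,"claw": 0.711},
    {"dx": 0,"dy": 0,"dz": 0,"ax": 0,"ay": 0,"az": 0,"claw": 0.711},
  ],
)

```text
clock: 11.13
tcp_pos: [0.4321, 0.2762, 0.2453]
tool_rot: [180.0, -0.0, 97.0]
ft_force: [-0.3, 0.2, -0.1]
gripper_width: 0.0275
grip_force: 8.7
```

Emit:
step_arm(
  increments=[
    {"dx": 0,"dy": 0,"dz": 0,"ax": 0,"ay": 0,"az": 0,"claw": 0.711},
    {"dx": 0,"dy": 0,"dz": 0,"ax": 0,"ay": 0,"az": 0,"claw": 0.711},
    {"dx": 0,"dy": 0,"dz": 0,"ax": 0,"ay": 0,"az": 0,"claw": 0.711},
    {"dx": 0,"dy": 0,"dz": 0,"ax": 0,"ay": 0,"az": 0,"claw": 0.711},
    {"dx": 0,"dy": 0,"dz": 0,"ax": 0,"ay": 0,"az": 0,"claw": 0.711},
    {"dx": 0,"dy": 0,"dz": 0,"ax": 0,"ay": 0,"az": 0,"claw": 0.711},
    {"dx": 0,"dy": 0,"dz": 0,"ax": 0,"ay": 0,"az": 0,"claw": 0.711},
    {"dx": 0,"dy": 0,"dz": 0,"ax": 0,"ay": 0,"az": 0,"claw": 0.711},
    {"dx": 0,"dy": 0,"dz": 0,"ax": 0,"ay": 0,"az": 0,"claw": 0.711},
    {"dx": 0,"dy": 0,"dz": 0,"ax": 0,"ay": 0,"az": 0,"claw": 0.711},
    {"dx": 0,"dy": 0,"dz": 0,"ax": 0,"ay": 0,"az": 0,"claw": 0.711},
    {"dx": 0,"dy": 0,"dz": 0,"ax": 0,"ay": 0,"az": 0,"claw": 0.711},
  ],
)

```text
clock: 12.13
tcp_pos: [0.4321, 0.2762, 0.2453]
tool_rot: [180.0, -0.0, 97.0]
ft_force: [-0.9, 0.0, 0.7]
gripper_width: 0.0273
grip_force: 8.7
```

Run:
```python
from h import *
o=r.get_obs();print(o['clock'],o['tcp_pos'],o['gripper_width'],o['ft_force']);print(r.finish_job())
```

```text
12.1333 [0.43212866 0.27616416 0.24525996] 0.02734671093425101 [-0.93463074  0.03031433  0.71314589]
the job is handed in; nothing more can be done
None
```

I handed the job in at 12.1 s: the camera shows both tips on their lands, the gap (about 14 mm by gripper opening) was held steady for over 3 s, and the tweezers are still gripped there; the light pin press, about 3 mm of the 6 mm travel, is inferred from height and a noisy force reading, not seen directly.

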